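Let one jar out of the wide dispenser

ROBOT

A 6-joint arm with a two-finger parallel gripper is mounted at the origin on the work surface. World frame = base frame: x ahead of the robot, y to its left, z up, the work surface at z = 0. Lengths are in mm, angles in rad, forces in N, time in s.
With the tool pointing down it reaches from about 400 to 925 mm from the base axis. Payload 12.5 kg.
Tool frame: the origin (TCP) lies where the fingers leave the gripper's body, on its centre line; the fingertips stand 78 mm ahead of it and the grasp point (between the pads) lies 59 mm ahead of it (env.tip_extent is the distance from the TCP to the fingertips, in mm); z points along the fingers, y is the direction in which the jaws open and shut (so a half turn about z gives the same grasp; the last joint's range is limited). The gripper opens to 95 mm and grips with 3 to 60 N. Pads are 20 mm wide; open, the fingers measure 119 mm over their backs; the gripper's body (75 mm by 180 mm) begins 59 mm behind the grasp point.
Start: joints at [1.224, 0.491, 1.559, -0, 1.092, -0.106], TCP at [149.029, 606.983, 292.261] pointing down, gripper open.
Joint ranges: [-3.1, 3.1], [-0.84, 2.19], [0.05, 2.79], [-1.13, 4.28], [0.06, 2.93], [-2.69, 2.69]. Speed limits (rad/s): [2.22, 2.22, 2.79, 3.14, 3.14, 3.14].

INTERFACE

Orientations are given as [roll, pitch, yaw] about the fixed x, y, z axes, in that order (R = Rz(yaw) Ry(pitch) Rx(roll)).
In Python, from cell import env gives the robot as it stands. The module is installed in compiled form; this text tells all that it offers.
- The arm moves only by the tool play_rows, never from a script. Its argument "targets" is a list of rows, each an object with "linear": the shift along the tool's x, y, z in mm, a list of three; "turn": the turn about the tool's z in rad. A call has 1 to 20 rows; each row is the pose to reach, as a shift and turn from the pose commanded when the call began, along the tool's axes at that moment; what a row does not reach only later rows make up. A row lasts 1/8 s, in which the tool goes at most 62.5 mm and 10.7 degrees, less where a joint would pass 70% of its speed; a pose out of reach is approached as far as the arm can. A call with a gripper value outside its range is refused whole. "hand" is the finger opening in mm, from 0 to 95.1, set as the call begins (left out, the last holds). The fingers move at their own pace and stop on an object; the grip force is fixed at half the most. Time passes only in rows, so rows that repeat a pose let the fingers close. It gives the time, the measured TCP pose, the force and the opening at its end, in the units of the state.
- env.state(): the state, without advancing time (a new reading comes with each control period).
- env.read_camera(name): name is "scene" or "top" or "wrist"; returns (picture, depth): 420x560x3 uint8, red, green, blue; 420x560 float32, mm along the optical axis (not along the pixel's ray), 0 where there is no reading.
- env.camera_params(name): a dict with "fx", "fy", "cx", "cy" (pixels), "R" (3x3) and "t" (3): a world point X has camera coordinates R X + t. Camera axes: x right, y down, z forward; pixel columns grow to the right and rows downward; lengths in mm; the calibration is good to about 2 mm. A picture is of the moment at which its call begins: read the wrist's pose just before it. camera_params takes no time and is no camera call; for the wrist camera it gives the pose at the moment of the call.
- env.job_done(): hands the job in, once; it reports no verdict.
The state is a dict: "t": time; "joints": joint angles; "qvel": joint speeds; "tau": joint torques, N m; "eef_pos": TCP position; "tcp_rot": TCP orientation; "ft_force": force on the tool from outside, world axes, zero at the start; "moment": the same for the moment, N m; "opening": opening from 0.0 (shut) to 1.0 (fully open).
Only numpy, scipy, OpenCV 4.12 (cv2) and the standard library are available. Lean on these libraries where they do the work, as an engineer would, in place of code of your own. Each camera call takes 0.05 s, during which the arm holds its last target.

TASK

Two jar dispensers with rocking levers stand on the shop's counter. On the wide one, press the black paddle at the rear end of the lever down with the fingertips, so that the gate at the other end lifts and the jar rolls down to the front stop; then let the paddle come back up so that the gate is shut again. Do not touch or lift the jars with the robot, leave the narrow dispenser shut and its jar inside, and do not disturb the other wares.

Things in the scene. Friction and masses are not known exactly. Their poses are not given: they have to be found in the camera images.
- wide_dispenser: WIDE dispenser (106 mm wide): fixed grey sheet-metal lane, falling at 9 degrees to its +x, side walls 66 mm high, front stop 46 mm high (inner face x=+151 mm). Origin on the counter on the centre line, where the lane is 35 mm high; x down the lane, y across, z up. Frame x=-75 to +156 mm; paddle sticks out behind to x=-178. Uprights 140 mm high at x=-30 carry the lever.
- narrow_dispenser: NARROW dispenser (66 mm wide): fixed grey sheet-metal lane, falling at 9 degrees to its +x, side walls 66 mm high, front stop 46 mm high (inner face x=+151 mm). Origin on the counter on the centre line, where the lane is 35 mm high; x down the lane, y across, z up. Frame x=-75 to +156 mm; paddle sticks out behind to x=-178. Uprights 140 mm high at x=-30 carry the lever.
- wide_lever (a joint): wide dispenser's seesaw lever along the lane, pivot at dispenser x=-30, z=128 mm. Rear (-x): black paddle, 120 mm from pivot. Front: steel gate plate at x=+67, lower edge 40 mm over the counter. Rad: 0 = paddle up, gate shut; grows as paddle goes down; stop at 0.45; the gate clears the jar from about 0.35. Springs back to 0 when let go; pressing takes about 3 to 6 N.
- wide_paddle (a point): centre of the top of the wide dispenser's paddle: flat black plate, 55 mm along the lane x 60 mm across x 6 mm thick, top 131 mm above the counter when up. It moves and tilts with the lever (at 0.40 rad 47 mm lower and 9 mm further along the dispenser's +x). Nothing stands under it.
- narrow_lever (a joint): narrow dispenser's seesaw lever along the lane, pivot at dispenser x=-30, z=128 mm. Rear (-x): black paddle, 120 mm from pivot. Front: steel gate plate at x=+67, lower edge 40 mm over the counter. Rad: 0 = paddle up, gate shut; grows as paddle goes down; stop at 0.45; the gate clears the jar from about 0.35. Springs back to 0 when let go; pressing takes about 3 to 6 N.
- narrow_paddle (a point): centre of the top of the narrow dispenser's paddle: flat black plate, 55 mm along the lane x 60 mm across x 6 mm thick, top 131 mm above the counter when up. It moves and tilts with the lever (at 0.40 rad 47 mm lower and 9 mm further along the dispenser's +x). Nothing stands under it.
- wide_jar_center (a point): centre of the lying jar in the wide dispenser: amber glass, yellow lid, 50 mm diameter, 90 mm long, about 200 g, axis across the lane. Starts leaning on the shut gate, centre 40 mm ahead (+x) of the dispenser's origin. Let out, it rolls by itself to the front stop: centre then about 125 mm ahead, 41 mm above the counter.
- narrow_jar_center (a point): centre of the lying jar in the narrow dispenser: amber glass, yellow lid, 50 mm diameter, 50 mm long, about 110 g, axis across the lane. Starts leaning on the shut gate, centre 40 mm ahead (+x) of the dispenser's origin. Let out, it rolls by itself to the front stop: centre then about 125 mm ahead, 41 mm above the counter.
- mug: bystander: white ceramic mug, 80 mm across, 95 mm high, standing beside the dispensers; origin at the centre of its underside, z up
- standing_jar: bystander: upright amber jar with a yellow lid, 70 mm across, 130 mm high; origin at the centre of its underside, z up
- bowl: bystander: blue ceramic bowl, 120 mm across, 50 mm high; origin at the centre of its underside, z up

How it is judged:
By the outcome, as a careful person would: the job done as asked, in the order asked, and still so for the second after the job is handed in, with the robot touching nothing.
It also fails if it takes over 35 s, if anything falls off the work surface, if the arm or the gripper's body presses on something with over 40 N, if the wrist force passes 120 N, or if a joint passes its speed limit or range.

## Working session

There is one attempt and no reset: what is moved stays moved. The work goes in short steps, Python scripts to look and compute and a tool call to move; the robot and the scene stay as the last step left them, time stands still between calls to the robot, and variables do not carry over. Pictures are saved under pics/ and viewed, and the job is handed in when it is done.

Besides the shell and the picture viewer there is one more tool, called by a JSON object that holds its "method" and its "body", one argument or row to a line. play_rows: Moves the arm, as the interface text tells. Its arguments: {"type":"object","properties":{"targets":{"type":"array","items":{"type":"object","properties":{"linear":{"type":"array","items":{"type":"number"}},"turn":{"type":"number"}}}},"hand":{"type":"number"}},"required":["targets"]}

```bash
mkdir -p pics
cat > h.py <<'E'
import numpy as np, cv2
from cell import env
def snap(name,tag):
    p=env.camera_params(name); im,d=env.read_camera(name)
    cv2.imwrite(f'pics/{tag}.png',im[:,:,::-1]); np.savez(f'pics/{tag}.npz',im=im,d=d,**{k:np.array(v) for k,v in p.items()})
def pt(tag,u,v,r=1):
    z=np.load(f'pics/{tag}.npz'); d=z['d'][v-r:v+r+1,u-r:u+r+1]; d=np.median(d[d>0])
    c=np.array([(u-z['cx'])/z['fx']*d,(v-z['cy'])/z['fy']*d,d]); return z['R'].T@(c-z['t'])
def cloud(tag):
    z=np.load(f'pics/{tag}.npz'); d=z['d']; v,u=np.mgrid[:420,:560]
    c=np.stack([(u-z['cx'])/z['fx']*d,(v-z['cy'])/z['fy']*d,d],-1); return (c-z['t'])@z['R'],z['im'],d>0
E
python3 - <<'E'
from h import *
snap('scene','s1');snap('top','t1')
s=env.state();print(s['t'],s['eef_pos'],s['tcp_rot'],s['ft_force'])
E
```

```text
0.1 [148.98082447 606.83385969 291.74082233] [-3.14060390e+00 -7.96880091e-05  2.90082645e+00] [-0.25216809  0.39677971  0.27960084]
```

View pics/s1.png

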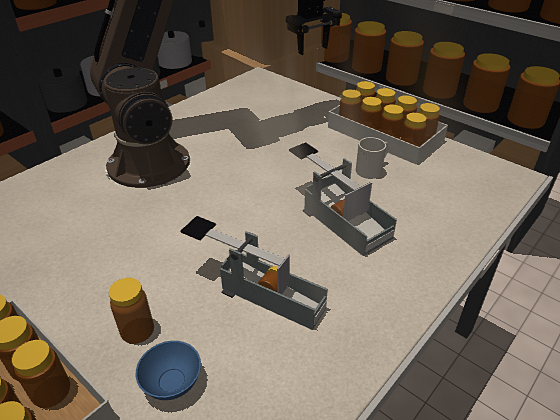

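View pics/t1.png

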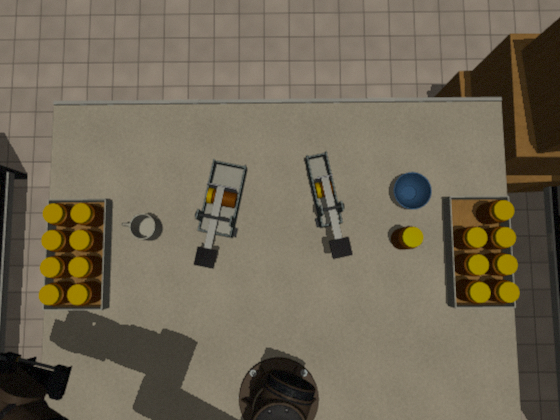

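The top picture shows the wide dispenser on the left, next to the mug, with its paddle at about (206,257). The narrow one is on the right, with its paddle at about (341,247). In the scene picture the wide one's paddle is at about (303,150). Next I'll measure both.

Run:
```python
from h import *
for tag,roi in(('t1',(190,240,222,275)),('s1',(284,138,322,162)),('t1',(325,232,357,262)),('s1',(175,212,220,244))):
    P,im,ok=cloud(tag); u0,v0,u1,v1=roi
    m=np.zeros(ok.shape,bool);m[v0:v1,u0:u1]=1
    m&=ok&(im.max(-1)<60)&(P[...,2]>110)&(P[...,2]<150)
    Q=P[m]; r=cv2.minAreaRect(Q[:,:2].astype(np.float32)); vu=np.argwhere(m)
    print(tag,m.sum(),vu.min(0),vu.max(0),Q.mean(0).round(1),np.median(Q[:,2]).round(1),r)
# wide frame: points high in the top picture
P,im,ok=cloud('t1')
for roi in((190,155,250,275),):
    u0,v0,u1,v1=roi;m=np.zeros(ok.shape,bool);m[v0:v1,u0:u1]=1
    m&=ok&(P[...,2]>30)&(P[...,2]<75)
    r=cv2.minAreaRect(P[m][:,:2].astype(np.float32));print('frame',r)
for t in ('t1','s1'):
    im=cv2.imread(f'pics/{t}.png'); c=im[150:280,180:260] if t=='t1' else im[125:255,275:405]
    cv2.imwrite(f'pics/{t}c.png',cv2.resize(c,None,fx=4.5,fy=4.5,interpolation=cv2.INTER_CUBIC))
for uv in((220,198),(228,198),(206,257),(215,225)): print(uv,pt('t1',*uv).round(1))
print('shaft/wrist pic');
```

```text
t1 366 [247 194] [267 217] [437.4 208.5 129.9] 129.9 ((438.1456298828125, 208.79824829101562), (60.245731353759766, 54.36658477783203), 78.39503479003906)
s1 170 [143 289] [158 317] [441.1 214.5 132.3] 132.4 ((436.33056640625, 209.28170776367188), (61.84215545654297, 56.532108306884766), 76.28140258789062)
t1 353 [237 329] [257 351] [ 463.  -186.4  130.4] 130.1 ((463.57232666015625, -186.2797393798828), (54.30790710449219, 57.57413101196289), 10.806081771850586)
s1 459 [216 181] [239 215] [ 463.4 -188.9  132.3] 132.3 ((470.3434753417969, -185.52276611328125), (69.80399322509766, 60.813297271728516), 12.066740036010742)
frame ((624.6864624023438, 169.20416259765625), (107.11331176757812, 231.29656982421875), 78.12490844726562)
(220, 198) [611.2 167.2 129.2]
(228, 198) [618.2 148.9  77.9]
(206, 257) [436.9 207.  129.4]
(215, 225) [530.8 181.4 128.9]
shaft/wrist pic
```

View pics/t1c.png

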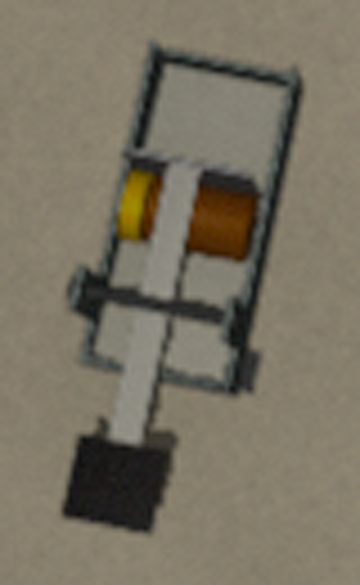

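View pics/s1c.png

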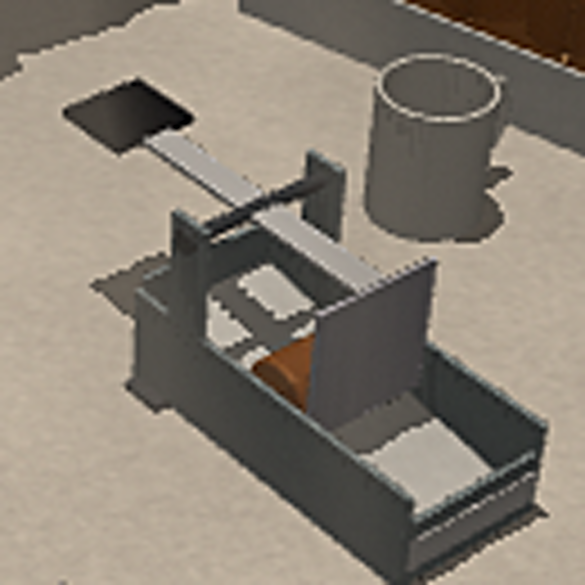

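Both views agree:
- **Paddle:** centre about (438, 208.6), top about 131 mm, 60 × 55 mm. The frame rectangle (107 × 231 mm, so the wide one) predicts (437.9, 208.5).
- **Lane direction:** -11.9°, so tool x already runs along -lane to within 2°.

I'll move above the paddle at travel height with the fingers shut. The TCP target is (440, 208).

{"method": "play_rows", "body": {
  "hand": 0,
  "targets": [
    {"linear": [-15,-13,0],"turn": 0},
    {"linear": [-45,-38,0],"turn": 0},
    {"linear": [-85,-72,0],"turn": -0.01},
    {"linear": [-125,-105,0],"turn": -0.01},
    {"linear": [-165,-139,0],"turn": -0.02},
    {"linear": [-205,-173,0],"turn": -0.02},
    {"linear": [-245,-206,0],"turn": -0.03},
    {"linear": [-285,-240,0],"turn": -0.03},
    {"linear": [-320,-270,0],"turn": -0.03},
    {"linear": [-348,-293,0],"turn": -0.03},
    {"linear": [-366,-308,0],"turn": -0.03},
    {"linear": [-375,-316,0],"turn": -0.03},
    {"linear": [-378,-318,0],"turn": -0.03},
    {"linear": [-378,-318,0],"turn": -0.03},
    {"linear": [-378,-318,0],"turn": -0.03},
    {"linear": [-378,-318,0],"turn": -0.03}
  ]
}}

```text
t: 2.1
eef_pos: [440.0, 208.4, 292.3]
tcp_rot: [3.141, 0.0, 2.932]
ft_force: [0.5, -1.1, 0.4]
opening: 0.003
```

{"method": "play_rows", "body": {
  "targets": [
    {"linear": [0,0,10]},
    {"linear": [0,0,27]},
    {"linear": [0,0,45]},
    {"linear": [0,0,60]},
    {"linear": [0,0,70]},
    {"linear": [0,0,72]},
    {"linear": [0,0,72]}
  ]
}}

```text
validation failed for argument at $.ta...
```

Run:
```python
from h import *
snap('scene','s2');snap('wrist','w2');snap('top','t2')
im=cv2.imread('pics/s2.png');cv2.imwrite('pics/s2c.png',cv2.resize(im[70:260,260:410],None,fx=3,fy=3,interpolation=cv2.INTER_CUBIC))
print(env.state()['eef_pos'])
```

```text
[440.14868786 208.23103222 292.23824096]
```

View pics/s2c.png

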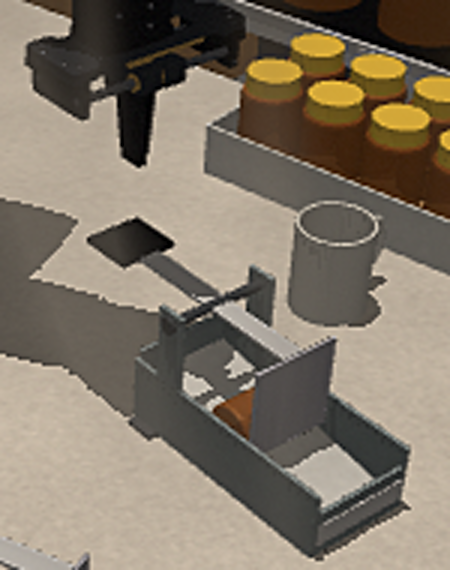

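View pics/w2.png

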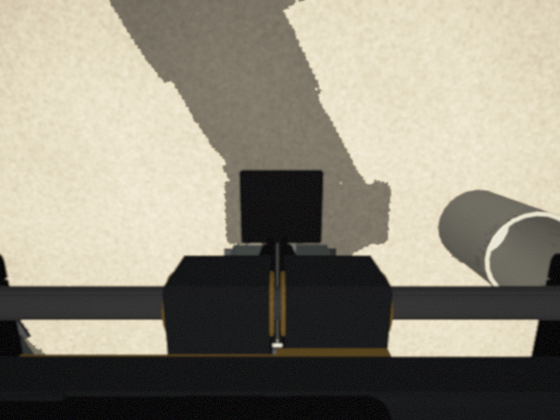

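The move was refused because the rows had no "turn". The wrist picture shows the paddle (240–322, 170–243) laterally centred on the shut fingers (column 278). Now I'll descend.

{"method": "play_rows", "body": {
  "targets": [
    {"linear": [0,0,10],"turn": 0},
    {"linear": [0,0,27],"turn": 0},
    {"linear": [0,0,45],"turn": 0},
    {"linear": [0,0,60],"turn": 0},
    {"linear": [0,0,70],"turn": 0},
    {"linear": [0,0,72],"turn": 0},
    {"linear": [0,0,72],"turn": 0}
  ]
}}

```text
t: 3.12
eef_pos: [440.4, 208.1, 220.4]
tcp_rot: [3.141, 0.0, 2.931]
ft_force: [-0.6, -0.3, -0.6]
opening: 0.005
```

Run:
```python
from h import *
snap('scene','s3');snap('wrist','w3')
im=cv2.imread('pics/s3.png');cv2.imwrite('pics/s3c.png',cv2.resize(im[70:260,260:410],None,fx=3,fy=3,interpolation=cv2.INTER_CUBIC))
z=np.load('pics/w3.npz');p=env.state()['eef_pos']
print(p)
for X in ([p[0],p[1],p[2]-78],[438,208.6,131]):
    c=z['R']@np.array(X)+z['t'];print(c[0]/c[2]*z['fx']+z['cx'],c[1]/c[2]*z['fy']+z['cy'])
```

```text
[440.43917855 208.07897708 220.64358026]
277.3070596847341 257.1739010087009
277.2614028746103 244.47222081583197
```

View pics/s3c.png

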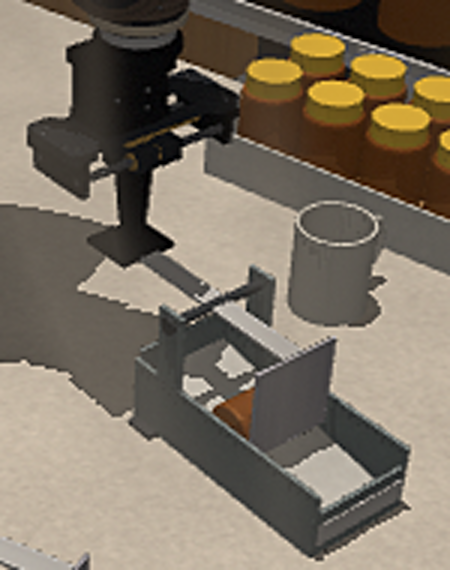

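View pics/w3.png

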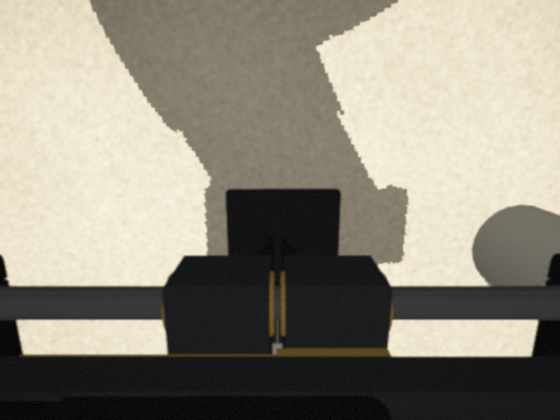

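The fingertips are about 12 mm above the paddle and over its centre, clear of the uprights and the mug. Now I'll press, going to tip z ≈ 85.

{"method": "play_rows", "body": {
  "targets": [
    {"linear": [0,0,6],"turn": 0},
    {"linear": [0,0,13],"turn": 0},
    {"linear": [0,0,22],"turn": 0},
    {"linear": [0,0,32],"turn": 0},
    {"linear": [0,0,42],"turn": 0},
    {"linear": [0,0,50],"turn": 0},
    {"linear": [0,0,55],"turn": 0},
    {"linear": [0,0,57],"turn": 0},
    {"linear": [0,0,57],"turn": 0},
    {"linear": [0,0,57],"turn": 0},
    {"linear": [0,0,57],"turn": 0},
    {"linear": [0,0,57],"turn": 0},
    {"linear": [0,0,57],"turn": 0},
    {"linear": [0,0,57],"turn": 0}
  ]
}}

```text
t: 4.97
eef_pos: [440.8, 208.2, 163.2]
tcp_rot: [3.141, 0.001, 2.931]
ft_force: [0.8, 0.5, 6.6]
opening: 0.006
```

Run:
```python
from h import *
snap('scene','s4');snap('top','t4')
im=cv2.imread('pics/s4.png');cv2.imwrite('pics/s4c.png',cv2.resize(im[70:260,260:410],None,fx=3,fy=3,interpolation=cv2.INTER_CUBIC))
im=cv2.imread('pics/t4.png');cv2.imwrite('pics/t4c.png',cv2.resize(im[140:280,170:270],None,fx=4,fy=4,interpolation=cv2.INTER_CUBIC))
print(env.state()['ft_force'])
```

```text
[1.33795367 0.64331068 6.76675302]
```

View pics/s4c.png

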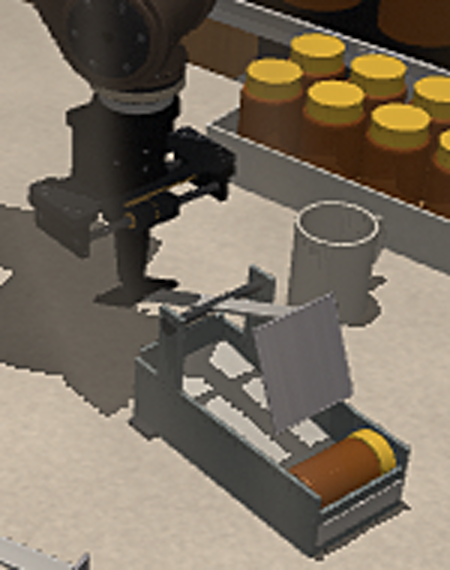

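View pics/t4c.png

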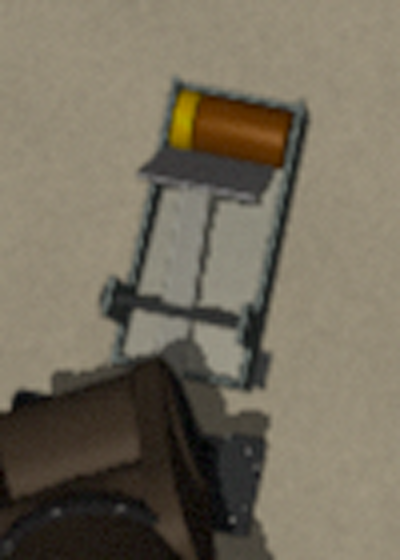

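The gate is up and the jar lies at the front stop (scene crop about (345,465)), pressing with 6.7 N. Next I'll let the paddle rise gently and back off upward.

{"method": "play_rows", "body": {
  "targets": [
    {"linear": [0,0,-4],"turn": 0},
    {"linear": [0,0,-10],"turn": 0},
    {"linear": [0,0,-17],"turn": 0},
    {"linear": [0,0,-24],"turn": 0},
    {"linear": [0,0,-31],"turn": 0},
    {"linear": [0,0,-38],"turn": 0},
    {"linear": [0,0,-45],"turn": 0},
    {"linear": [0,0,-53],"turn": 0},
    {"linear": [0,0,-65],"turn": 0},
    {"linear": [0,0,-80],"turn": 0},
    {"linear": [0,0,-98],"turn": 0},
    {"linear": [0,0,-115],"turn": 0},
    {"linear": [0,0,-126],"turn": 0},
    {"linear": [0,0,-130],"turn": 0},
    {"linear": [0,0,-130],"turn": 0},
    {"linear": [0,0,-130],"turn": 0}
  ]
}}

```text
t: 7.08
eef_pos: [440.2, 208.0, 292.8]
tcp_rot: [-3.141, -0.001, 2.931]
ft_force: [0.2, 0.2, 0.6]
opening: 0.004
```

Run:
```python
from h import *
snap('scene','s5');snap('top','t5')
im=cv2.imread('pics/t5.png');cv2.imwrite('pics/t5c.png',cv2.resize(im[140:280,170:270],None,fx=4,fy=4,interpolation=cv2.INTER_CUBIC))
P,im,ok=cloud('s5');m=np.zeros(ok.shape,bool);m[138:162,284:322]=1
m&=ok&(im.max(-1)<60)&(P[...,2]>60)&(P[...,2]<150);print(m.sum(),np.median(P[m],0),np.percentile(P[m][:,2],[5,95]))
P,im,ok=cloud('t5');b=im.astype(int);m=ok&(b[...,0]>b[...,2]+50)&(P[...,2]>20)&(P[...,2]<90);m[:, :190]=0;m[:,250:]=0;m[:150]=0;m[200:]=0
Q=P[m];th=np.deg2rad(-11.9);ax=np.array([np.cos(th),np.sin(th)])
o=np.array([624.7,169.2])-40.5*ax
loc=np.c_[(Q[:,:2]-o)@ax,(Q[:,:2]-o)@[-ax[1],ax[0]],Q[:,2]]
print(m.sum(),loc.min(0),loc.max(0))
# difference to start, outside arm
for a,bb in(('s1','s5'),):
    d=cv2.absdiff(cv2.imread(f'pics/{a}.png'),cv2.imread(f'pics/{bb}.png')).max(-1);print('narrow/bowl diff',(d[205:400,100:330]>40).sum(),'mug',(d[135:185,356:390]>40).sum())
print(env.state()['t'],env.state()['ft_force'])
```

```text
191 [442.70531066 214.78217292 132.31081679] [129.37802735 135.299041  ]
408 [100.65934427 -43.69205284  33.41044053] [146.15674781  49.85145363  68.60432845]
narrow/bowl diff 22 mug 0
7.175 [ 0.03084397  0.02535807 -1.09614082]
```

View pics/s5.png

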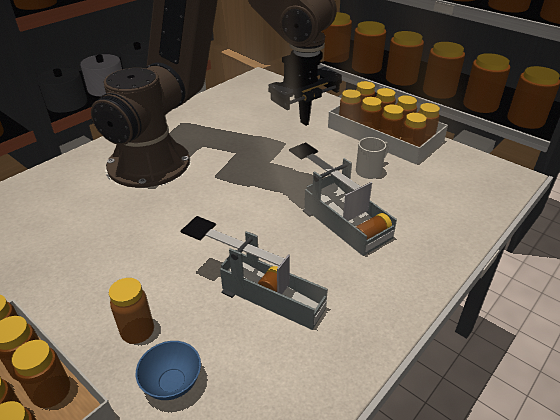

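View pics/t5c.png

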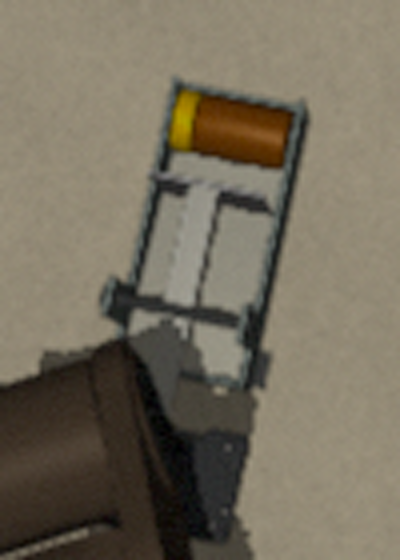

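The paddle is back up at 132 mm and the gate is shut. The jar lies at the front stop (scene (375,226)), spanning about 100–146 mm along the lane. The rest is unchanged.

```bash
python3 -c "
from cell import env
print(env.job_done())"
```

```text
the job is handed in; nothing more can be done
None
```

The job is done and handed in at about 7.2 s. I pressed the wide dispenser's paddle down with the shut fingertips, using about 7 N. The gate lifted and the jar rolled to the front stop; then I let the paddle rise gently and drew the arm back up.

**Last checks:**
- **Paddle and gate:** the paddle is back at 132 mm, as it was at the start in the same view, and the gate is shut in both pictures.
- **Jar:** it lies against the front stop, spanning about 100–146 mm along the lane (centre about 123 mm, against about 125 mm expected).
- **Other wares:** the mug's part of the picture matches the start. In the part with the narrow dispenser, bowl and standing jar only 22 pixels changed. I did not trace those, but nothing there looks moved and the narrow jar is still inside.
- **Robot:** the fingertips were about 80 mm above the paddle, with a wrist reading of about 1 N, at noise level.

One move call was refused before it started because its rows lacked a "turn". The arm did not move, and I sent it again with the turn included.

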